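# Power up the counting scale and tare the cigar tray

### The job

Get the bench scale ready for weighing cigars into the empty tray that stands on it. On the socket strip press down the near half of the rocker that belongs to the socket with the scale's black power adapter, so that it is switched fully on, then press the scale's green ON key all the way down and let it come up, and then press the blue TARE key in the same way. Switch or press nothing else, keep off the weighing pan and the tray so that the zero is true, and leave everything else on the bench where it is.

Things in the scene. Friction and masses are not known exactly. Their poses are not given: they have to be found in the camera images.
- scale: ivory counting scale, fixed, 340 deep x 300 wide x 98 high. Origin on the table under the middle of its key row; x points from the keys to the pan (away from the user), y along the key row, z up. The console with the four keys slopes 10 degrees, rising towards the pan: at x = 0 its surface is 56 above the table; the display lies behind them.
- pan: the scale's stainless weighing pan, part of the scale; its frame is the scale's frame: it covers x = 80 to 300, y = -145 to 145, top at z = 98.
- adapter: the scale's power adapter: black block, 50 (x) x 60 (y) x 41 high, plugged from above into one of the three sockets of the strip (any of them), fixed; origin at the centre of its underside, over the socket. The two other sockets hold flat round white plugs, 34 across and 16 high, of other appliances.
- strip: aluminium bench socket strip, fixed, 122 deep x 304 wide x 42 high (x = -31 to 91). Origin on the table under the middle rocker's pivot; x away from the user, y along the strip. A row of three red rockers at x = 0, a row of three sockets behind it at x = 58, at y = +90 (0), 0 (1) and -90 (2). Each rocker switches the socket straight behind it.
- tray: empty open wooden tray standing loose on the pan, 120 x 200 x 35 high, 6 walls; origin at the centre of its underside.
- rocker0_near (a point): on the near (-x, user's) half of rocker 0, 13 from the pivot towards the user. Each half is 18 long, 22 wide; pivot edge 46 above the table. While off the near half stands up by 18 degrees (its outer end 5.5 above the pivot edge) and the far half is level; while on the near half is level. The point moves with the rocker.
- rocker0 (a joint): angle of rocker 0: 0 off, 0.314 rad fully on (near half pressed down level, a white bar is its mark). Stiff: about 3 N at its outer end, more nearer the pivot; it stays where it is left.
- rocker1_near (a point): on the near (-x, user's) half of rocker 1, 13 from the pivot towards the user. Each half is 18 long, 22 wide; pivot edge 46 above the table. While off the near half stands up by 18 degrees (its outer end 5.5 above the pivot edge) and the far half is level; while on the near half is level. The point moves with the rocker.
- rocker1 (a joint): angle of rocker 1: 0 off, 0.314 rad fully on (near half pressed down level, a white bar is its mark). Stiff: about 3 N at its outer end, more nearer the pivot; it stays where it is left.
- rocker2_near (a point): on the near (-x, user's) half of rocker 2, 13 from the pivot towards the user. Each half is 18 long, 22 wide; pivot edge 46 above the table. While off the near half stands up by 18 degrees (its outer end 5.5 above the pivot edge) and the far half is level; while on the near half is level. The point moves with the rocker.
- rocker2 (a joint): angle of rocker 2: 0 off, 0.314 rad fully on (near half pressed down level, a white bar is its mark). Stiff: about 3 N at its outer end, more nearer the pivot; it stays where it is left.
- key_on_top (a point): centre of the top face of the green ON key (white stand-by symbol), 22 x 24, at scale y = 66; keys are 44 apart and stand 10 proud of the console. Its z is the key's normal (10 degrees off vertical); moves with the key.
- key_on (a joint): travel of the green ON key (white stand-by symbol) (22 x 24, at scale y = 66) into the console: 0 up, 0.005 m fully down; springs back by itself; about 4 N to push fully down.
- key_zero (a joint): travel of the grey key between ON and TARE (22 x 24, at scale y = 22) into the console: 0 up, 0.005 m fully down; springs back by itself; about 4 N to push fully down.
- key_tare_top (a point): centre of the top face of the blue TARE key (white arrow symbol), 22 x 24, at scale y = -22; keys are 44 apart and stand 10 proud of the console. Its z is the key's normal (10 degrees off vertical); moves with the key.
- key_tare (a joint): travel of the blue TARE key (white arrow symbol) (22 x 24, at scale y = -22) into the console: 0 up, 0.005 m fully down; springs back by itself; about 4 N to push fully down.
- key_print (a joint): travel of the grey key at the end of the row beyond TARE (22 x 24, at scale y = -66) into the console: 0 up, 0.005 m fully down; springs back by itself; about 4 N to push fully down.
- glue_pot: bystander, loose: small white pot, 60 across, 45 high, behind the strip; origin at the centre of its underside.
- water: bystander, loose: clear water bottle with blue cap, 62 across, 190 high, behind the strip; origin at the centre of its underside.
- mould: bystander, loose: wooden cigar mould, 110 x 150 x 35 high, behind the strip; origin at the centre of its underside.
- chaveta: bystander, loose: flat steel blade with round ends, 130 x 60 x 5, lying flat near the rolling board; origin at the centre of its underside.
- cutter: bystander, loose: wooden cigar cutter with a brass guide and upright blade, 170 x 90 x 77 high, at the left; origin at the centre of its underside.
Mind the look-alikes: they are no part of the job. Leave any turquoise look-alike of the tray alone.

How it is judged:
On the way, in this order (a step that is already met when the one before it is completed fails the run):
1. the rocker of the socket that holds the black adapter is switched on (((horizontal distance between adapter and rocker0_near below 0.09 m and value of joint rocker0 above 0.25 rad and value of joint each of rocker1, rocker2 below 0.08 rad) or (horizontal distance between adapter and rocker1_near below 0.09 m and value of joint rocker1 above 0.25 rad and value of joint each of rocker0, rocker2 below 0.08 rad) or (horizontal distance between adapter and rocker2_near below 0.09 m and value of joint rocker2 above 0.25 rad and value of joint each of rocker0, rocker1 below 0.08 rad))), for 0.1 s.
2. the green ON key is pressed down (value of joint key_on above 0.0038 m), for 0.05 s.
3. the ON key has come up again (value of joint key_on below 0.001 m), for 0.05 s.
4. the blue TARE key is pressed down (value of joint key_tare above 0.0038 m and value of joint key_on below 0.001 m), for 0.05 s.
At the end, for the whole second after the job is handed in: The rocker of the adapter's socket is on (over 0.25 of 0.314 rad) and the other two are off (under 0.08 rad); all four keys are up (within 1 mm); the tray stands still on the pan within 8 mm of where it was, and everything else within 20 mm (((horizontal distance between adapter and rocker0_near below 0.09 m and value of joint rocker0 above 0.25 rad and value of joint each of rocker1, rocker2 below 0.08 rad) or (horizontal distance between adapter and rocker1_near below 0.09 m and value of joint rocker1 above 0.25 rad and value of joint each of rocker0, rocker2 below 0.08 rad) or (horizontal distance between adapter and rocker2_near below 0.09 m and value of joint rocker2 above 0.25 rad and value of joint each of rocker0, rocker1 below 0.08 rad)) and value of joint each of key_on, key_zero, key_tare, key_print below 0.001 m and distance of tray from where it was at the start of the episode below 0.008 m and linear speed of tray below 0.01 m/s and distance of each of glue_pot, water, mould, chaveta, cutter from where it was at the start of the episode below 0.02 m); the robot touches nothing.
It fails at once if a rocker of another socket is switched ((not (horizontal distance between adapter and rocker0_near below 0.09 m) and value of joint rocker0 above 0.12 rad) or (not (horizontal distance between adapter and rocker1_near below 0.09 m) and value of joint rocker1 above 0.12 rad) or (not (horizontal distance between adapter and rocker2_near below 0.09 m) and value of joint rocker2 above 0.12 rad)).
It fails at once if one of the grey keys is pressed (value of joint any of key_zero, key_print above 0.002 m).
It fails at once if a key is pressed while the adapter's rocker is off, or TARE while the ON key is still down ((not ((horizontal distance between adapter and rocker0_near below 0.09 m and value of joint rocker0 above 0.25 rad and value of joint each of rocker1, rocker2 below 0.08 rad) or (horizontal distance between adapter and rocker1_near below 0.09 m and value of joint rocker1 above 0.25 rad and value of joint each of rocker0, rocker2 below 0.08 rad) or (horizontal distance between adapter and rocker2_near below 0.09 m and value of joint rocker2 above 0.25 rad and value of joint each of rocker0, rocker1 below 0.08 rad)) and value of joint any of key_on, key_tare above 0.002 m) or value of joint each of key_tare, key_on above 0.002 m).
It fails at once if the robot touches the weighing pan or the tray (contact force between any of the fingers, the arm and pan above 0.3 N or contact force between any of the fingers, the arm and tray above 0.3 N).
It fails at once if the tray is lifted or shifted (8 mm), or another thing on the bench is lifted, carried or knocked away (20 mm) (distance of tray from where it was at the start of the episode above 0.008 m or distance of any of glue_pot, water, mould, chaveta, cutter from where it was at the start of the episode above 0.02 m).
It also fails if it takes over 45 s, if anything falls off the work surface, if the arm or the gripper's body presses on something with over 40 N, if the wrist force passes 120 N, or if a joint passes its speed limit or range.

### The arm

A 7-joint arm with a two-finger parallel gripper is mounted at the origin on the work surface. World frame = base frame: x ahead of the robot, y to its left, z up, the work surface at z = 0. Lengths are in m, angles in rad, forces in N, time in s.
With the tool pointing down it reaches from about 0.4 to 0.875 m from the base axis. Payload 19.3 kg.
Tool frame: the origin (TCP) lies midway between the tips of the shut fingers; the grasp point (between the pads) lies bot.tcp_to_grasp behind it (bot.tcp_to_grasp is the distance from the TCP to the grasp point, in m); z points along the fingers, y is the line along which they close (so a half turn about z gives the same grasp; the last joint's range is limited). The gripper opens to 85 mm and grips with 20 to 120 N. Pads are 22 mm wide; open, the fingers measure 114 mm over their backs; the gripper's body (76 mm by 85 mm) begins 54 mm behind the grasp point. The pads swing forward as they close: fully open they stand 13 mm farther back than shut.
Start: joints at [1.097, 0.521, -0.036, 1.599, 0.021, 1.021, -0.113], TCP at [0.246, -0.575, 0.231] pointing down, gripper open.
Joint ranges: [-2.91, 2.91], [-0.3, 2.13], [-1.5, 1.42], [0.17, 2.43], [-1.26, 4.41], [0.16, 1.93], [-2.52, 2.52]. Speed limits (rad/s): [1.89, 1.89, 2.39, 2.39, 3.01, 3.01, 3.01].

### API

Orientations are given as [roll, pitch, yaw] about the fixed x, y, z axes, in that order (R = Rz(yaw) Ry(pitch) Rx(roll)).
In Python, from workcell import observe, imaging, bot gives the robot as it stands.
- The arm moves only by the tool send_rows, never from a script. Its argument "plan" is text: rows parted by semicolons, each of 7 numbers parted by spaces: the shift along the tool's x, y, z in m, then the turn, a rotation vector about the tool's x, y, z in degrees, then the finger opening in m, from 0 to 0.0854. In form: dx dy dz rx ry rz claw; .... A call has 1 to 10 rows; each row is the pose to reach, as a shift and turn from the pose commanded when the call began, along the tool's axes at that moment; what a row does not reach only later rows make up. A row lasts 1/12 s, in which the tool goes at most 41.7 mm and 7.16 degrees, less where a joint would pass 70% of its speed; a pose out of reach is approached as far as the arm can. A call with a gripper value outside its range is refused whole. The fingers move at their own pace and stop on an object; "grip_force" is the grip in N (left out, the last holds). Time passes only in rows, so rows that repeat a pose let the fingers close. It gives the time, the measured TCP pose, the force, the opening and the grip force at its end, in the units of the state.
- observe(): the state, without advancing time (a new reading comes with each control period).
- imaging.grab_frame(name): name is "scene" or "top"; returns a dict with "color" (384x512x3 uint8, red, green, blue), "fx", "fy", "cx", "cy" (pixels), "eye" and "orientation" of the camera in the world. Camera axes: x right, y down, z forward; pixel columns grow to the right and rows downward; lengths in m; the calibration is good to about 2 mm. A picture is of the moment at which its call begins. There is no depth.
- bot.job_done(): hands the job in; it is judged then, once.
The state is a dict: "clock": time; "qpos": joint angles; "qd": joint speeds; "joint_efforts": joint torques, N m; "position": TCP position; "tool_rot": TCP orientation; "force": force on the tool from outside, world axes, zero at the start; "moment": the same for the moment, N m; "grip_width": finger opening in m; "finger_force": force on a finger pad.
Only numpy, scipy, OpenCV 4.12 (cv2) and the standard library are available. Lean on these libraries where they do the work, as an engineer would, in place of code of your own. Each camera call takes 0.05 s, during which the arm holds its last target. There are 200 camera calls.

## Working session

There is one attempt and no reset: what is moved stays moved. The work goes in short steps, Python scripts to look and compute and a tool call to move; the robot and the scene stay as the last step left them, time stands still between calls to the robot, and variables do not carry over. Pictures are saved under pics/ and viewed, at most 10 in all, crops included, and the job is handed in when it is done.

Besides the shell and the picture viewer there is one more tool, called after "Emit:" as name(argument=value, ...) on one line, values as JSON. send_rows: Moves the arm, as the interface text tells. Its arguments: {"type":"object","properties":{"plan":{"type":"string"},"grip_force":{"type":"number"}},"required":["plan"]}

```bash
mkdir -p pics; python3 - <<'E'
from workcell import observe, imaging, bot
import cv2
for n in("scene","top"):
    f=imaging.grab_frame(n); cv2.imwrite(f"pics/{n}0.png",cv2.resize(f["color"][:,:,::-1],(800,600),interpolation=cv2.INTER_CUBIC))
    print(n,f["fx"],f["fy"],f["cx"],f["cy"],f["eye"],f["orientation"])
print(observe(),bot.tcp_to_grasp)
E
```

```text
scene 419.8778945127771 419.8778945127771 253.3583246489311 193.09720448691832 [ 1.39273151 -0.6127765   0.77144044] [-2.12084989  0.02051769  0.868588  ]
top 433.3728049371409 433.3728049371409 254.8271026616384 193.96864172018599 [0.41858979 0.10607622 1.72773173] [-3.0815634  -0.01749106 -1.55582457]
{'clock': 0.1, 'qpos': array([ 1.0968045 ,  0.52194234, -0.03631961,  1.59991341,  0.02119956,
        1.02109755, -0.1127892 ]), 'qd': array([-0.00095493, -0.00168916, -0.00057624, -0.00073789,  0.00042336,
        0.00169421,  0.000433  ]), 'joint_efforts': array([ 2.41540169e-03, -9.28490710e+01,  1.98342539e+00, -3.70531869e+01,
        1.80992077e-02,  5.39542103e-03, -8.84681810e-06]), 'position': array([ 0.24542314, -0.57449136,  0.23080435]), 'tool_rot': array([-3.14061948e+00,  7.05960826e-05,  4.03783997e-01]), 'force': array([-0.08156055, -0.05792048, -0.31795572]), 'moment': array([-0.0389332 ,  0.01396062,  0.00672459]), 'finger_force': 0.0, 'grip_width': 0.08534772577357996} 0.0187
```

View pics/scene0.png

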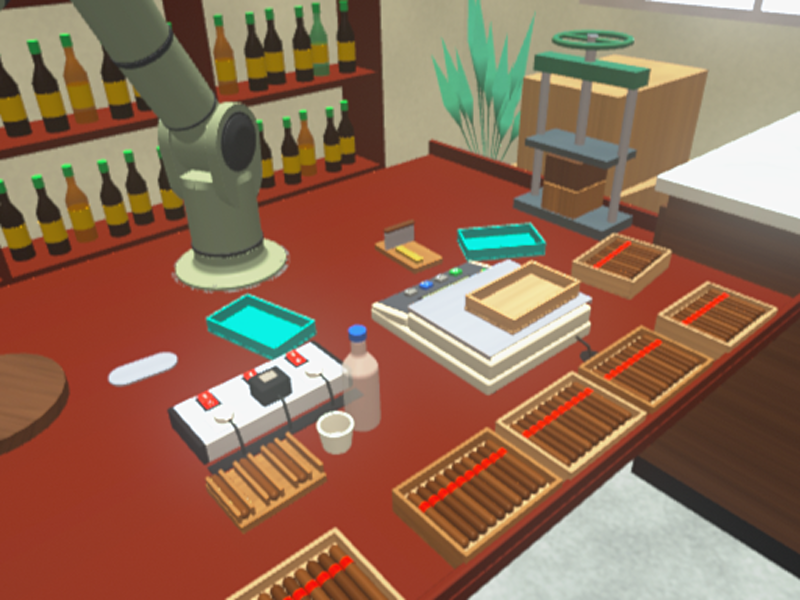

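View pics/top0.png

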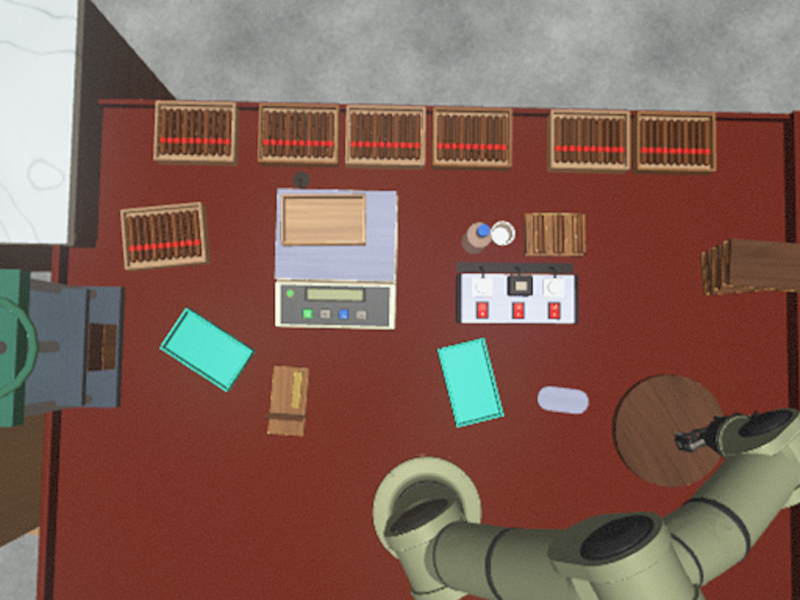

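The scene view shows the arm clear of the work. In the top view the black adapter is at (520,285), in the middle socket, so its rocker is rocker 1 at (518,310). The green key is at (307,314) and the blue key at (343,314). I'll measure these in both views.

```bash
cat > h.py <<'E'
from workcell import observe, imaging, bot
import cv2, numpy as np
from scipy.spatial.transform import Rotation as R
def cam(n):
    f=imaging.grab_frame(n); f["R"]=R.from_euler("xyz",f["orientation"]).as_matrix(); return f
def ray(f,u,v):
    d=f["R"]@np.array([(u-f["cx"])/f["fx"],(v-f["cy"])/f["fy"],1]); return d
def atz(f,u,v,z):
    d=ray(f,u,v); return f["eye"]+d*(z-f["eye"][2])/d[2]
def tri(f,p,g,q):
    a,b=ray(f,*p),ray(g,*q); s=np.linalg.lstsq(np.c_[a,-b],g["eye"]-f["eye"],rcond=None)[0]
    A,B=f["eye"]+s[0]*a,g["eye"]+s[1]*b; return (A+B)/2,np.linalg.norm(A-B)
def blobs(f,col,box,amin=6):
    h=cv2.cvtColor(f["color"],cv2.COLOR_RGB2HSV); lo,hi={"red":((0,170,150),(10,255,255)),"green":((50,110,70),(75,255,255)),"blue":((100,120,90),(120,255,255))}[col]
    m=cv2.inRange(h,lo,hi); k=np.zeros_like(m); x0,y0,x1,y1=[int(t*.64) for t in box]; k[y0:y1,x0:x1]=255
    n,_,s,c=cv2.connectedComponentsWithStats(m&k); return [(c[i].round(2),s[i].tolist()) for i in range(1,n) if s[i,4]>=amin]
E
python3 - <<'E'
from h import *
t,s=cam("top"),cam("scene")
for c,bt,bs in(("red",(455,290,580,330),(180,340,320,420)),("green",(270,300,400,330),(380,255,490,320)),("blue",(270,300,400,330),(380,255,490,320))):
    print(c); T=blobs(t,c,bt);S=blobs(s,c,bs); print(T);print(S)
    for x in T: print(" z.046/.066",atz(t,*x[0],.05 if c=="red" else .066).round(4), [ (tri(t,x[0],s,y[0])[0].round(3),tri(t,x[0],s,y[0])[1].round(4)) for y in S])
a=t["color"][170:215,285:375,::-1];b=t["color"][175:215,170:260,::-1]
c=s["color"][205:285,100:230,::-1]
cv2.imwrite("pics/c.png",np.vstack([cv2.resize(a,(720,280),interpolation=2)[:, :],cv2.resize(b,(720,300),interpolation=2)]))
E
```

```text
red
[(array([354.13, 198.82]), [352, 194, 6, 10, 39]), (array([308.06, 200.62]), [306, 199, 6, 4, 16]), (array([331.33, 200.41]), [329, 198, 6, 6, 27])]
[(array([117.52, 218.93]), [115, 217, 9, 7, 29]), (array([188.86, 228.95]), [184, 225, 12, 9, 43]), (array([157.67, 239.58]), [156, 237, 4, 6, 12]), (array([161.83, 237.67]), [161, 236, 3, 4, 6]), (array([132.12, 255.49]), [127, 250, 12, 12, 69])]
 z.046/.066 [ 0.5071 -0.3085  0.05  ] [(array([ 0.494, -0.301,  0.156]), np.float64(0.039)), (array([ 0.544, -0.23 ,  0.123]), np.float64(0.1442)), (array([ 0.521, -0.27 ,  0.09 ]), np.float64(0.0646)), (array([ 0.524, -0.264,  0.096]), np.float64(0.0751)), (array([ 0.507, -0.309,  0.047]), np.float64(0.0002))]
 z.046/.066 [ 0.4973 -0.1289  0.05  ] [(array([ 0.459, -0.21 ,  0.107]), np.float64(0.1906)), (array([ 0.499, -0.128,  0.042]), np.float64(0.0053)), (array([ 0.479, -0.172,  0.017]), np.float64(0.0852)), (array([ 0.482, -0.165,  0.022]), np.float64(0.0731)), (array([ 0.469, -0.212, -0.019]), np.float64(0.1595))]
 z.046/.066 [ 0.4996 -0.2195  0.05  ] [(array([ 0.474, -0.257,  0.128]), np.float64(0.1116)), (array([ 0.52, -0.18,  0.08]), np.float64(0.0787)), (array([ 0.498, -0.222,  0.051]), np.float64(0.0064)), (array([ 0.5  , -0.216,  0.056]), np.float64(0.0049)), (array([ 0.485, -0.262,  0.01 ]), np.float64(0.0758))]
green
[(array([196.58, 199.68]), [194, 198, 6, 5, 19])]
[(array([291.43, 173.91]), [288, 172, 8, 5, 23])]
 z.046/.066 [0.4934 0.3013 0.066 ] [(array([0.494, 0.302, 0.064]), np.float64(0.0005))]
blue
[(array([219.43, 200.37]), [217, 198, 6, 6, 30])]
[(array([272.61, 182.11]), [269, 180, 8, 5, 28])]
 z.046/.066 [0.4921 0.2138 0.066 ] [(array([0.492, 0.214, 0.065]), np.float64(0.0007))]
```

View pics/c.png

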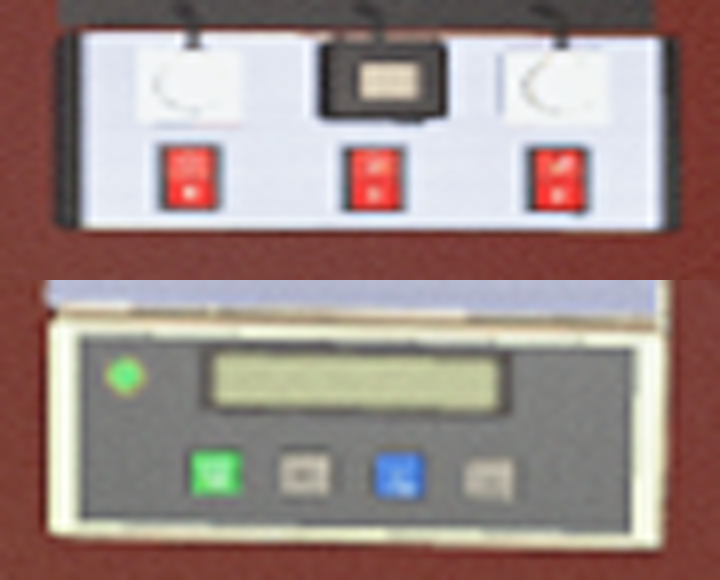

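Rocker 1's centre is at about (0.506, -0.220) and its near half is at x ≈ 0.49. ON is at (0.493, 0.301, 0.066) and TARE at (0.492, 0.214, 0.066), and triangulation agrees with the stated heights. I'll shut the fingers and go above the rocker first.

```bash
cat >> h.py <<'E'
def go(p,tilt=0):
    """shift and turn from here to TCP p, tool down with x ahead, tilted back by tilt deg"""
    o=observe(); A=R.from_euler("xyz",o["tool_rot"]); B=R.from_euler("xyz",[np.pi,-np.radians(tilt),0])
    print(A.inv().apply(np.array(p)-o["position"]).round(4),(A.inv()*B).as_rotvec(degrees=True).round(2),"z axis",B.apply([0,0,1]).round(3))
E
python3 - <<'E'
from h import *
go([.489,-.220,.11]); go([.489,-.220,.11],10)
E
```

```text
[ 0.3632 -0.2303  0.1211] [-4.000e-02  1.000e-02  2.313e+01] z axis [ 0. -0. -1.]
[ 0.3632 -0.2303  0.1211] [-2.06  9.87 23.07] z axis [ 0.174 -0.    -0.985]
```

Emit:
send_rows(plan="0.03 -0.019 0.01 0 0 5 0; 0.06 -0.038 0.02 0 0 10 0; 0.09 -0.057 0.03 0 0 15 0; 0.12 -0.076 0.04 0 0 20 0; 0.15 -0.095 0.05 0 0 23.1 0; 0.18 -0.114 0.06 0 0 23.1 0; 0.21 -0.133 0.07 0 0 23.1 0; 0.24 -0.152 0.08 0 0 23.1 0; 0.27 -0.171 0.09 0 0 23.1 0; 0.3 -0.19 0.1 0 0 23.1 0", grip_force=40)

```text
clock: 1.03
position: [0.4475, -0.2806, 0.1309]
tool_rot: [3.142, -0.0, 0.0]
force: [0.5, -0.6, 0.1]
grip_width: -0.0
finger_force: 0.0
```

```bash
python3 - <<'E'
from h import *
o=observe();print(o["position"],o["tool_rot"],o["qd"].round(2),o["grip_width"])
go([.489,-.220,.08])
E
```

```text
[ 0.44747023 -0.28059787  0.13089669] [ 3.14159097e+00 -1.32102422e-04  4.62021717e-04] [-0.78  0.2  -0.03  0.06  0.02 -0.26 -0.82] -3.5674870254792035e-05
[ 0.0416 -0.0606  0.0509] [ 0.   -0.01  0.03] z axis [ 0. -0. -1.]
```

Emit:
send_rows(plan="0.02 -0.03 0.02 0 0 0 0; 0.041 -0.06 0.035 0 0 0 0; 0.041 -0.06 0.05 0 0 0 0; 0.041 -0.06 0.05 0 0 0 0; 0.041 -0.06 0.05 0 0 0 0")

```text
clock: 1.45
position: [0.4872, -0.2221, 0.0809]
tool_rot: [-3.141, 0.002, 0.001]
force: [-0.3, -0.9, 0.4]
grip_width: -0.0
finger_force: 0.0
```

```bash
python3 - <<'E'
from h import *
o=observe();print(o["position"],o["tool_rot"])
t,s=cam("top"),cam("scene")
a=t["color"][165:215,285:375,::-1];c=s["color"][195:275,90:234,::-1]
cv2.imwrite("pics/d.png",np.vstack([cv2.resize(a,(720,200),interpolation=2),cv2.resize(c,(720,400),interpolation=2)]))
go([.489,-.220,.045])
E
```

```text
[ 0.48722314 -0.22213681  0.08093284] [-3.14141296e+00  1.61950178e-03  8.89193218e-04]
[ 0.0015 -0.0033  0.037 ] [ 0.04 -0.02 -0.06] z axis [ 0. -0. -1.]
```

View pics/d.png

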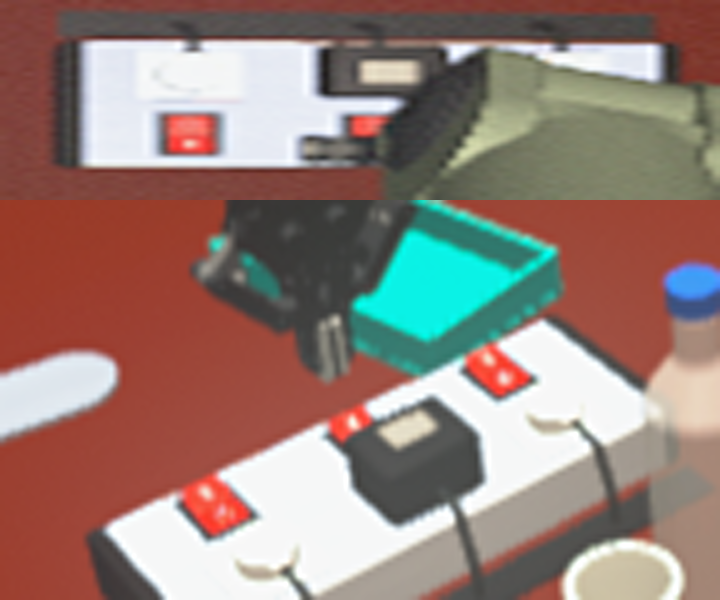

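The fingertips hang over the near half of the middle rocker, with nothing else close. Now I'll press it.

Emit:
send_rows(plan="0.001 -0.001 0.012 0 0 0 0; 0.001 -0.002 0.022 0 0 0 0; 0.001 -0.002 0.028 0 0 0 0; 0.001 -0.002 0.032 0 0 0 0; 0.001 -0.002 0.035 0 0 0 0; 0.001 -0.002 0.036 0 0 0 0; 0.001 -0.002 0.036 0 0 0 0; 0.001 -0.002 0.036 0 0 0 0")

```text
clock: 2.22
position: [0.488, -0.2203, 0.0458]
tool_rot: [-3.142, 0.001, 0.0]
force: [-7.7, 1.3, 18.7]
grip_width: -0.0003
finger_force: 9.7
```

The 18.7 N at z = 0.0458 suggests the rocker is at its stop. I'll lift and check.

Emit:
send_rows(plan="0 0 -0.02 0 0 0 0; 0 0 -0.05 0 0 0 0; 0 0 -0.09 0 0 0 0; -0.02 -0.03 -0.1 0 0 0 0; -0.02 -0.065 -0.1 0 0 0 0; -0.02 -0.1 -0.1 0 0 0 0; -0.02 -0.14 -0.1 0 0 0 0; -0.02 -0.18 -0.1 0 0 0 0; -0.02 -0.22 -0.1 0 0 0 0; -0.02 -0.26 -0.1 0 0 0 0")

```text
clock: 3.05
position: [0.4684, 0.0416, 0.1455]
tool_rot: [-3.141, -0.001, 0.0]
force: [1.1, -0.2, -0.1]
grip_width: -0.0003
finger_force: 0.0
```

```bash
python3 - <<'E'
from h import *
o=observe();print(o["position"],o["tool_rot"])
t,s=cam("top"),cam("scene")
a=t["color"][165:215,285:375,::-1];c=s["color"][195:275,90:234,::-1]
cv2.imwrite("pics/e.png",np.vstack([cv2.resize(a,(720,200),interpolation=2),cv2.resize(c,(720,400),interpolation=2)]))
go([.492,.301,.09],10)
E
```

```text
[0.46839361 0.0416452  0.14549769] [-3.14143224e+00 -6.79590746e-04  2.05528803e-04]
[ 0.0255 -0.2544  0.056 ] [-0.17  9.95  0.49] z axis [ 0.174 -0.    -0.985]
```

View pics/e.png

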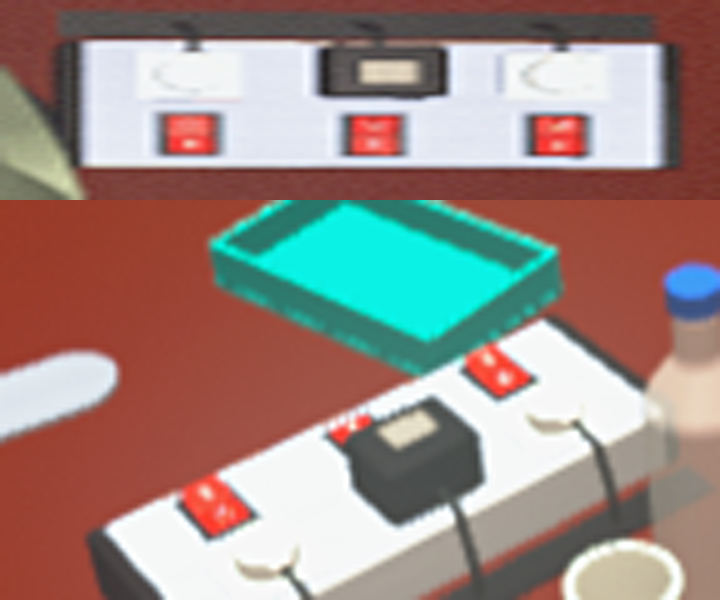

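Rocker 1 has clearly flipped: its face changed and the far half is raised. The other two are unchanged. Next, above the ON key, tilted 10 degrees.

Emit:
send_rows(plan="0 -0.035 0.005 0 3 0 0; 0 -0.07 0.01 0 6 0 0; 0.005 -0.105 0.02 0 10 0 0; 0.01 -0.14 0.03 0 10 0 0; 0.015 -0.175 0.035 0 10 0 0; 0.02 -0.21 0.04 0 10 0 0; 0.02 -0.24 0.045 0 10 0 0; 0.02 -0.258 0.05 0 10 0 0; 0.02 -0.26 0.05 0 10 0 0; 0.02 -0.26 0.05 0 10 0 0")

```text
clock: 3.98
position: [0.4882, 0.3005, 0.0949]
tool_rot: [3.141, -0.174, 0.002]
force: [-0.3, -1.4, 0.8]
grip_width: -0.0
finger_force: 0.0
```

```bash
python3 - <<'E'
from h import *
o=observe();print(o["position"],o["tool_rot"])
t,s=cam("top"),cam("scene")
a=t["color"][170:215,170:260,::-1];c=s["color"][150:210,230:338,::-1]
cv2.imwrite("pics/f.png",np.vstack([cv2.resize(a,(540,270),interpolation=2),cv2.resize(c,(540,300),interpolation=2)]))
go([.493,.301,.066],10);go([.493,.301,.066-.005],10)
E
```

```text
[0.48817021 0.30054158 0.09486622] [ 3.14122906e+00 -1.74158073e-01  2.40758254e-03]
[-0.0009 -0.0024  0.0297] [ 0.04  0.   -0.02] z axis [ 0.174 -0.    -0.985]
[-0.0017 -0.0024  0.0346] [ 0.04  0.   -0.02] z axis [ 0.174 -0.    -0.985]
```

View pics/f.png

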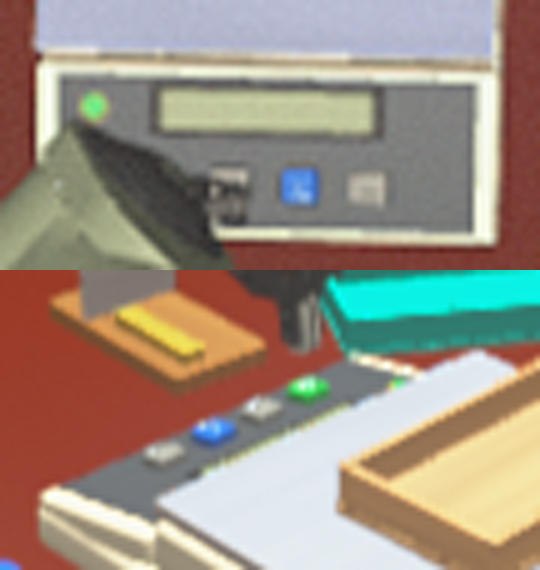

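The scene view shows the fingertip just over the green key. Now I'll press along the key's normal.

Emit:
send_rows(plan="-0.001 -0.001 0.012 0 0 0 0; -0.001 -0.002 0.024 0 0 0 0; -0.001 -0.002 0.029 0 0 0 0; -0.001 -0.002 0.032 0 0 0 0; -0.001 -0.002 0.034 0 0 0 0; -0.001 -0.002 0.035 0 0 0 0; -0.001 -0.002 0.035 0 0 0 0; -0.001 -0.002 0.035 0 0 0 0")

```text
clock: 4.75
position: [0.4933, 0.3011, 0.0612]
tool_rot: [3.141, -0.174, 0.0]
force: [-9.0, -5.9, 19.8]
grip_width: 0.0001
finger_force: 10.6
```

About 20 N with 5 mm of travel, so the key is at its stop. Now I'll raise and shift to TARE.

Emit:
send_rows(plan="0 0 -0.01 0 0 0 0; 0 0 -0.025 0 0 0 0; 0 0 -0.035 0 0 0 0; 0 0 -0.035 0 0 0 0; 0 0.03 -0.035 0 0 0 0; 0 0.06 -0.035 0 0 0 0; 0 0.085 -0.035 0 0 0 0; 0 0.087 -0.035 0 0 0 0; 0 0.087 -0.035 0 0 0 0; 0 0.087 -0.035 0 0 0 0")

```text
clock: 5.58
position: [0.4877, 0.2155, 0.0951]
tool_rot: [-3.141, -0.175, 0.0]
force: [-0.6, 0.2, 0.1]
grip_width: -0.0002
finger_force: 0.0
```

```bash
python3 - <<'E'
from h import *
o=observe();print(o["position"],o["tool_rot"],o["force"])
s=cam("scene")
c=s["color"][150:210,230:338,::-1]
cv2.imwrite("pics/g.png",cv2.resize(c,(540,300),interpolation=2))
print([tri(cam("top"),p[0],s,q[0]) for p in blobs(cam("top"),"green",(290,300,330,330)) for q in blobs(s,"green",(380,255,480,320))])
go([.492,.214,.066-.005],10)
E
```

```text
[0.48769224 0.2154769  0.09511399] [-3.14098196e+00 -1.74745278e-01  4.46284214e-04] [-0.57437873  0.20773425  0.05765414]
[(array([0.49366466, 0.30168221, 0.06392297]), np.float64(0.0004651286345469827))]
[-0.0014  0.0021  0.0343] [-0.04 -0.    0.11] z axis [ 0.174 -0.    -0.985]
```

View pics/g.png

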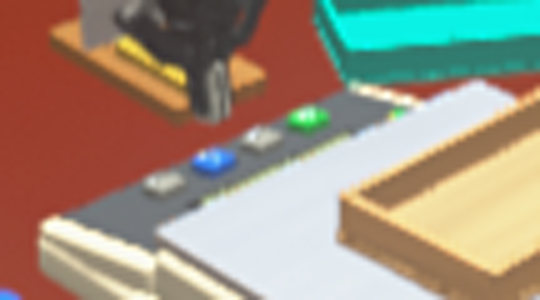

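The ON key is back up, and the fingertip stands above the blue key. I'll press TARE the same way.

Emit:
send_rows(plan="-0.001 0.001 0.012 0 0 0 0; -0.001 0.001 0.024 0 0 0 0; -0.001 0.001 0.029 0 0 0 0; -0.001 0.001 0.032 0 0 0 0; -0.001 0.001 0.034 0 0 0 0; -0.001 0.001 0.035 0 0 0 0; -0.001 0.001 0.035 0 0 0 0; -0.001 0.001 0.035 0 0 0 0")

```text
clock: 6.4
position: [0.4922, 0.2145, 0.0612]
tool_rot: [-3.141, -0.174, 0.001]
force: [-9.1, 1.3, 14.1]
grip_width: 0.0002
finger_force: 8.0
```

Emit:
send_rows(plan="0 0 -0.01 0 0 0 0; 0 0 -0.03 0 0 0 0; 0 0 -0.06 0 0 0 0; 0 0 -0.09 0 0 0 0; 0 0 -0.12 0 0 0 0; 0 0 -0.12 0 0 0 0; 0 0 -0.12 0 0 0 0; 0 0 -0.12 0 0 0 0")

```text
clock: 7.07
position: [0.4717, 0.2139, 0.179]
tool_rot: [-3.141, -0.175, 0.001]
force: [-0.5, 0.1, 0.1]
grip_width: 0.0001
finger_force: 0.0
```

```bash
python3 - <<'E'
from h import *
s=cam("scene"); cv2.imwrite("pics/h.png",cv2.resize(s["color"][:,:,::-1],(800,600),interpolation=2))
E
```

```text
(no output)
```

View pics/h.png

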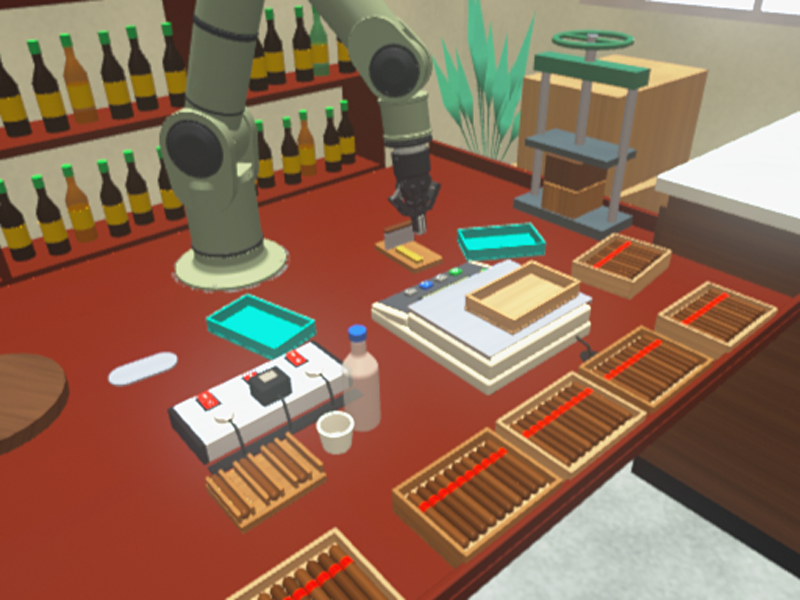

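The keys are up, nothing on the bench has moved, and the gripper hangs free at (415,200). I'll hand the job in.

```bash
python3 -c "
from workcell import bot
print(bot.job_done())"
```

```text
the job is handed in; nothing more can be done
None
```

I switched on the adapter's rocker (the middle one), pressed ON and then TARE to their stops and let each come up, and handed the job in at about 7 s; the last picture shows nothing else moved, but no verdict came back.

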